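Draw out the telescopic window squeegee

TASK

The window squeegee is parked head-down in its stand with its handle pushed together: get it ready for the window. With the head still parked in the stand, press in the thumb button on the grip, draw the grip straight up past the first stop to the second (the end), and let the button spring back out so that the handle locks there. Then take the grip without pressing the button, lift the squeegee upright out of the stand until its head is clear above it, and finish holding it there, still; leave the other things alone.

Things in the scene. Friction and masses are not known exactly. Their poses are not given: they have to be found in the camera images.
- stand: grey plastic counter stand, fixed to the worktop. Base 96 x 190 x 8 mm; origin at the centre of its underside, z up, y along its trough. The trough (inside 28 x 156 mm, floor 8 mm above the worktop) has walls up to 38 mm; the middle 60 mm of its long walls rise as guide cheeks up to 65 mm. The squeegee head stands in it with 2 to 3 mm of play and lifts straight up out of it.
- squeegee: loose window squeegee; lower part 0.3 to 0.4 kg, grip and button 75 g more. Head with rubber blade 24 x 150 x 34 mm (long along y) at the bottom, then a tube 24 mm thick that ends 134 mm above the bottom in a black collar. Origin at the centre of the blade's underside, z up along the handle; starts upright in the trough, origin 8 mm above the worktop.
- foot (a point): centre of the underside of the squeegee's head (same point as the squeegee's origin)
- grip (a point): centre of the black grip, on the handle's axis, level with the button's middle; axes as the squeegee's. Rounded square block 32 x 32 mm, 60 mm tall (30 mm up and down from here); starts 174 mm above the worktop, rises with the telescope. The button is on its -x face. Pinching the x faces (38 mm, button out) presses the button flush; the y faces are plain: pinch them to hold it without the button.
- button_face (a point): centre of the outer face of the grey thumb button, 16 mm wide and 24 mm tall, which stands 6 mm proud of the grip's -x face (the side that faces roughly towards the robot). It moves with the button.
- button (a joint): thumb button travel in m: 0 sprung out (locked, when at a stop), 0.006 flush with the grip, 0.007 at most. Its spring takes 2.4 N to start, 6 N when flush. The lock is free from 0.004 on. Let go between two stops it stays in (at about 0.0035) and pops out at the next stop.
- telescope (a joint): extension of the handle in m: 0 pushed together (locked), 0.040 first stop, 0.080 second stop = end of travel. Slides with 1 to 2 N of drag, stays where it is left. With the button in, the head's weight (about 3 N) keeps it in the stand while the grip is drawn up slowly; with the button out, or beyond the end, the whole squeegee lifts. Locked, it has about 2 mm of play.
- mug: green and white mug, 78 x 116 x 101 mm, bystander; origin at the centre of its underside
- shaker: salt shaker, 44 x 44 x 90 mm, bystander; origin at the centre of its underside
- flat_tin: flat oblong tin, 63 x 105 x 24 mm, bystander; origin at the centre of its underside
- pepper_mill: wooden pepper mill, 58 x 58 x 150 mm, at the back, bystander; origin at the centre of its underside
Mind the look-alikes: they are no part of the job. Leave any blue or purple look-alike of the squeegee alone.

How it is judged:
By the outcome, as a careful person would: the job done as asked, in the order asked, and still so for the second after the job is handed in, while the arm keeps its last pose, push and grip.
It also fails if it takes over 45 s, if anything falls off the work surface, if the arm or the gripper's body presses on something with over 40 N, if the wrist force passes 120 N, or if a joint passes its speed limit or range.

ROBOT

A 6-joint arm with a two-finger parallel gripper is mounted at the origin on a cart in front of the work surface, level with it; the furniture and walls round the work are solid. World frame = base frame: x ahead of the robot, y to its left, z up, the work surface at z = 0. Lengths are in m, angles in rad, forces in N, time in s.
With the tool pointing down it reaches from about 0.35 to 0.775 m from the base axis. Payload 5.5 kg.
Tool frame: the origin (TCP) lies at the very end of the fingers, on their centre line; the grasp point (between the pads) lies 19 mm behind it; z points along the fingers, y is the line along which they close (so a half turn about z gives the same grasp; the last joint's range is limited). The gripper opens to 85 mm and grips with 20 to 120 N. Pads are 22 mm wide; open, the fingers measure 114 mm over their backs; the gripper's body (76 mm by 85 mm) begins 54 mm behind the grasp point. The pads swing forward as they close: fully open they stand 13 mm farther back than shut.
Start: joints at [0.969, 0.313, 0.046, 1.304, 0, 1.431], TCP at [0.256, 0.515, 0.231] pointing down, gripper open.
Joint ranges: [-2.76, 2.76], [-0.86, 1.69], [-1.03, 1.26], [-2.2, 2.34], [-1.47, 1.5], [-3.14, 3.14]. Speed limits (rad/s): [2.57, 2.57, 3.14, 3.14, 3.14, 3.14].

INTERFACE

Orientations are given as a unit quaternion [w, x, y, z].
In Python, from workcell import env, read_camera, get_calibration gives the robot as it stands.
- The arm moves only by the tool jog_arm, never from a script. Its argument "motion" is one flat list of numbers, 7 for each row, row after row: the shift along the tool's x, y, z as a fraction of full scale, then the turn, a rotation vector about the tool's x, y, z as a fraction of full scale, then the opening, from 0 (shut) to 1 (fully open). In form: [x, y, z, wx, wy, wz, grip, x, y, z, wx, wy, wz, grip, ...]. A call has 1 to 12 rows; each row is the pose to reach, as a shift and turn from the pose commanded when the call began, along the tool's axes at that moment; what a row does not reach only later rows make up. Full scale, the value 1, is 0.2 m for a shift and 90 degrees for a turn. A row lasts 1/8 s, in which the tool goes at most 62.5 mm and 10.7 degrees, less where a joint would pass 70% of its speed; a pose out of reach is approached as far as the arm can. A call with a number of a shift or a turn outside -1 to 1 is refused whole. A call with a gripper value outside its range is refused whole. The fingers move at their own pace and stop on an object; "newtons" is the grip in N (left out, the last holds). Time passes only in rows, so rows that repeat a pose let the fingers close. It gives the time, the measured TCP pose, the force, the opening and the grip force at its end, in the units of the state.
- env.get_state(): the state, without advancing time (a new reading comes with each control period).
- read_camera(name): name is "scene" or "side" or "wrist"; returns the picture (480x640x3 uint8, red, green, blue); there is no depth.
- get_calibration(name): a dict with "fx", "fy", "cx", "cy" (pixels), "dist" ([k1, k2, p1, p2, k3] as OpenCV has them; the pictures are not rectified), "world_from_camera" (4x4, takes a point from camera to world coordinates). Camera axes: x right, y down, z forward; pixel columns grow to the right and rows downward; lengths in m; the calibration is good to about 2 mm. A picture is of the moment at which its call begins: read the wrist's pose just before it. get_calibration takes no time and is no camera call; for the wrist camera it gives the pose at the moment of the call.
- env.hand_in(): hands the job in; it is judged then, once.
The state is a dict: "clock": time; "joint_pos": joint angles; "qvel": joint speeds; "tau": joint torques, N m; "tcp_pos": TCP position; "orientation": TCP orientation; "wrist_force": force on the tool from outside, world axes, zero at the start; "ft_torque": the same for the moment, N m; "finger_gap": finger opening in m; "grip_force": force on a finger pad.
Only numpy, scipy, OpenCV 4.12 (cv2) and the standard library are available. Lean on these libraries where they do the work, as an engineer would, in place of code of your own. Each camera call takes 0.05 s, during which the arm holds its last target. There are 200 camera calls.

## Working session

There is one attempt and no reset: what is moved stays moved. The work goes in short steps, Python scripts to look and compute and a tool call to move; the robot and the scene stay as the last step left them, time stands still between calls to the robot, and variables do not carry over. Pictures are saved under pics/ and viewed, at most 10 in all, crops included, and the job is handed in when it is done.

Besides the shell and the picture viewer there is one more tool, called as name(argument=value, ...), one argument or row to a line, values as JSON. jog_arm: Moves the arm, as the interface text tells. Shift numbers are shares of 0.2 m and turn numbers shares of 90 degrees, none past 1 either way. Its arguments: {"type":"object","properties":{"motion":{"type":"array","items":{"type":"number"}},"newtons":{"type":"number"}},"required":["motion"]}

```bash
mkdir -p pics; python3 - <<'E'
from workcell import env, read_camera, get_calibration
import cv2,numpy as np
for n in ["scene","side"]:
    im=read_camera(n); np.save(f"pics/{n}0.npy",im); cv2.imwrite(f"pics/{n}0.png",im[:,:,::-1])
    c=get_calibration(n); print(n,c["fx"],c["cx"],c["cy"],c["dist"]); print(np.round(c["world_from_camera"],3))
print(env.get_state())
E
```

```text
scene 515.3122798323517 316.411566820709 237.7819226755228 [-0.03780362  0.          0.          0.          0.        ]
[[ 0.859 -0.345  0.379  0.098]
 [-0.512 -0.557  0.653 -0.763]
 [-0.015 -0.755 -0.656  0.922]
 [ 0.     0.     0.     1.   ]]
side 451.51999952434215 322.1063789463087 242.6919112820738 [-0.05292257  0.          0.          0.          0.        ]
[[ 0.942 -0.199  0.269  0.314]
 [-0.335 -0.57   0.75  -0.687]
 [ 0.004 -0.797 -0.603  0.667]
 [ 0.     0.     0.     1.   ]]
{'clock': 0.1, 'joint_pos': array([9.69408236e-01, 3.13954700e-01, 4.50821883e-02, 1.30362522e+00,
       9.02690560e-06, 1.43118509e+00]), 'qvel': array([-0.00097894, -0.00242503,  0.00476256,  0.00048908,  0.00162149,
       -0.00105104]), 'tau': array([ 2.59164713e-03, -4.81725883e+01,  2.99243653e+01,  1.26949817e-02,
       -2.01629355e-04,  1.13496071e-05]), 'tcp_pos': array([0.25592818, 0.51437778, 0.23047708]), 'orientation': array([-3.12230576e-04,  2.28842385e-01,  9.73463117e-01, -7.91345064e-04]), 'wrist_force': array([-0.32467623, -0.50969649, -0.56912296]), 'ft_torque': array([ 0.00981636, -0.04653299,  0.04297705]), 'grip_force': 0.0, 'finger_gap': 0.08554129070003212}
```

View pics/scene0.png

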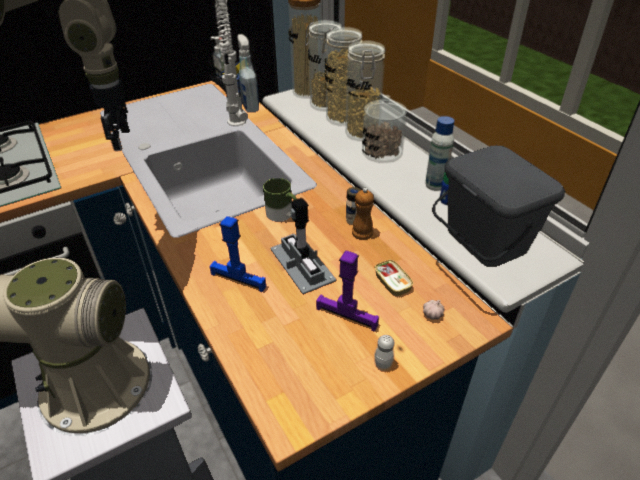

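View pics/side0.png

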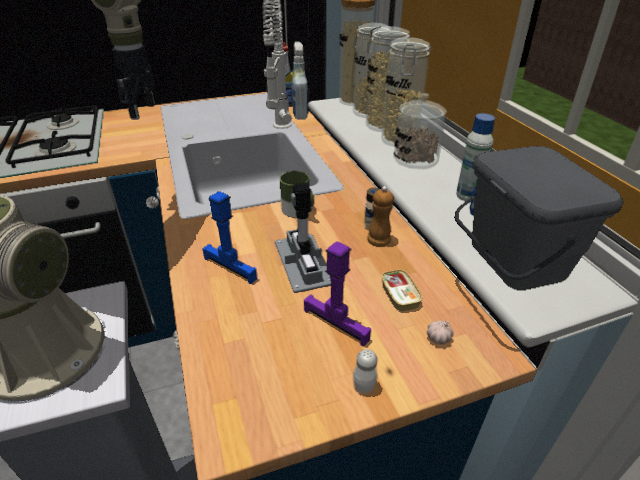

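The black and grey squeegee stands in its stand at scene (301,215) and side (303,200). The blue look-alike is to its left and the purple one to its right. Next I'll enlarge both views.

```bash
python3 - <<'E'
import cv2,numpy as np
a=np.load("pics/scene0.npy")[190:300,260:340];b=np.load("pics/side0.npy")[175:295,265:345]
f=lambda i:cv2.resize(i,(400,i.shape[0]*5),interpolation=cv2.INTER_CUBIC)
A=f(a);B=f(b);h=600
o=np.zeros((h,800,3),np.uint8);o[:A.shape[0],:400]=A;o[:B.shape[0],400:]=B[:h]
o=np.clip(o.astype(float)*1.5+15,0,255).astype(np.uint8)
cv2.imwrite("pics/crop0.png",o[:,:,::-1])
E
```

```text
(no output)
```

View pics/crop0.png

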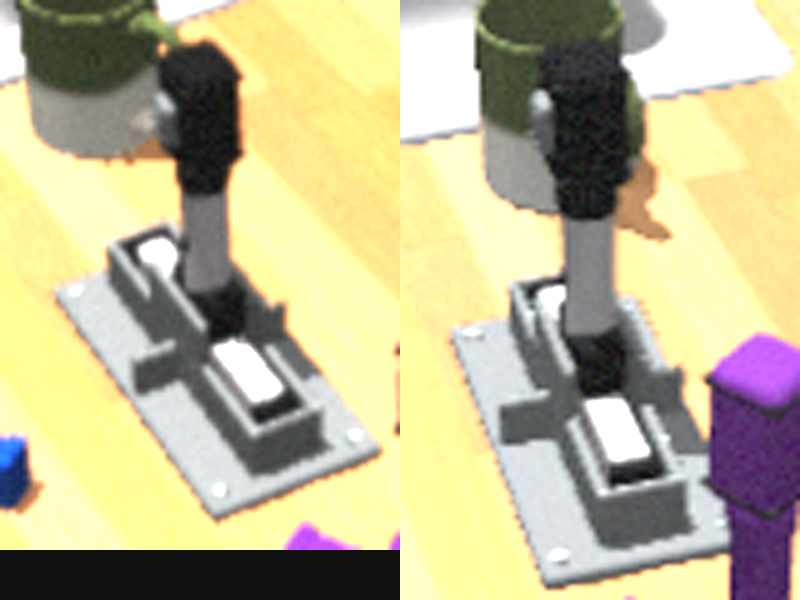

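The crop shows the base corners: scene (55,296), (215,512) and (380,448), side (452,335) and (548,580), all in crop pixels. The grip's top face is at about (203,62) in scene and (583,58) in side, and the grey button is on the left face.

```bash
cat > h.py <<'E'
import cv2,numpy as np
from workcell import get_calibration
def ray(n,uv,c=None):
    c=c or get_calibration(n); K=np.array([[c["fx"],0,c["cx"]],[0,c["fy"],c["cy"]],[0,0,1]])
    p=cv2.undistortPoints(np.array([[uv]],float),K,np.array(c["dist"]))[0,0]
    T=np.array(c["world_from_camera"]); return T[:3,3],T[:3,:3]@np.array([p[0],p[1],1])
def onz(n,uv,z,c=None):
    o,d=ray(n,uv,c); return o+d*(z-o[2])/d[2]
E
python3 - <<'E'
from h import *
S=lambda u,v:(260+u/5,190+v/5); D=lambda u,v:(265+(u-400)/5,175+v/5)
L,B,R=[onz("scene",S(*p),.008) for p in[(55,296),(215,512),(380,448)]]
print(L,B,R,"centre",(L+R)/2,"len",np.linalg.norm(L-B),np.linalg.norm(R-B))
d=L-B;print("y axis deg",np.degrees(np.arctan2(d[1],d[0])));d=R-B;print("x axis",np.degrees(np.arctan2(d[1],d[0])))
L,B=[onz("side",D(*p),.008) for p in[(452,335),(548,580)]]
d=L-B;print("side",L,B,np.linalg.norm(d),"yaxis",np.degrees(np.arctan2(d[1],d[0])))
print("top",onz("scene",S(203,62),.204),onz("side",D(583,58),.204))
print("btn",onz("scene",S(165,118),.174),onz("side",D(541,122),.174))
E
```

```text
[0.50076379 0.17158091 0.008     ] [ 0.49589283 -0.00772447  0.008     ] [ 0.58679116 -0.01311463  0.008     ] centre [0.54377747 0.07923314 0.008     ] len 0.17937152592104216 0.0910580065085259
y axis deg 88.44390125373448
x axis -3.3935962796446435
side [0.50264123 0.17280303 0.008     ] [ 0.49665595 -0.00787063  0.008     ] 0.1807727806027633 yaxis 88.10262191754838
top [0.54603192 0.07883191 0.204     ] [0.54504919 0.08112202 0.204     ]
btn [0.5281829 0.0855658 0.174    ] [0.52771543 0.08631872 0.174     ]
```

jog_arm(
  motion=[-0.2,-0.115,-0.25,0,0,0,1,-0.4,-0.23,-0.25,0,0,0,1,-0.6,-0.345,-0.25,0,0,0,1,-0.8,-0.46,-0.25,0,0,0,1,-1,-0.575,-0.25,0,0,0,1,-1,-0.575,-0.25,0,0,0,1],
)

```text
clock: 0.85
tcp_pos: [0.3853, 0.3205, 0.281]
orientation: [-0.0, 0.231, 0.973, -0.0]
wrist_force: [-0.3, 0.2, -0.1]
finger_gap: 0.0852
grip_force: 0.0
```

jog_arm(
  motion=[-0.2,-0.115,0,0,0,0.1,1,-0.4,-0.23,0,0,0,0.2,1,-0.6,-0.345,0,0,0,0.3,1,-0.8,-0.46,0,0,0,0.4,1,-1,-0.575,0,0,0,0.5,1,-1,-0.575,0,0,0,0.6,1,-1,-0.575,0,0,0,0.7,1,-1,-0.575,0,0,0,0.73,1,-1,-0.575,0,0,0,0.73,1],
)

```text
clock: 1.98
tcp_pos: [0.5116, 0.1315, 0.281]
orientation: [-0.0, 0.72, 0.694, -0.0]
wrist_force: [-0.5, -0.5, -0.3]
finger_gap: 0.0852
grip_force: 0.0
```

```bash
cat >> h.py <<'E'
from scipy.spatial.transform import Rotation as Ro
def plan(st,p,yaw):
    "shift/turn fractions to a tool-down pose at p with tool y at yaw deg"
    w,x,y,z=st["orientation"]; R=Ro.from_quat([x,y,z,w])
    c,s=np.cos(np.radians(yaw)),np.sin(np.radians(yaw))
    G=Ro.from_matrix(np.array([[-s,c,0],[c,s,0],[0,0,-1.]]).T) if 0 else Ro.from_matrix(np.column_stack([[-s,c,0],[c,s,0],[0,0,-1.]]))
    return np.round(R.inv().apply(np.array(p)-st["tcp_pos"])/.2,3),np.round((R.inv()*G).as_rotvec()/(np.pi/2),3)
E
python3 - <<'E'
from h import *
from workcell import env
s=env.get_state();print(s["clock"],s["tcp_pos"],s["orientation"],s["joint_pos"],s["wrist_force"]);print(plan(s,[.545,.08,.28],-2))
E
```

```text
1.975 [0.51156464 0.13152378 0.28095718] [-3.50613091e-04  7.19768246e-01  6.94214321e-01 -1.62387447e-04] [9.94073699e-02 2.12878108e-01 3.35372258e-02 1.39214474e+00
 3.49389766e-04 1.70634425e+00] [-0.4682567  -0.50025046 -0.30617352]
(array([-0.251,  0.176,  0.005]), array([-0.   , -0.   , -0.001]))
```

jog_arm(
  motion=[-0.12,0.09,0,0,0,0,1,-0.25,0.175,0,0,0,0,1,-0.25,0.175,0,0,0,0,1,-0.25,0.175,0,0,0,0,1],
)

```text
clock: 2.48
tcp_pos: [0.5445, 0.08, 0.2811]
orientation: [-0.0, 0.72, 0.694, -0.0]
wrist_force: [-0.5, 1.0, -0.1]
finger_gap: 0.0854
grip_force: 0.0
```

```bash
python3 - <<'E'
from h import *
from workcell import env,read_camera
import json
s=env.get_state();c=get_calibration("wrist");im=read_camera("wrist");np.save("pics/w1.npy",im)
json.dump({k:np.array(v).tolist() for k,v in c.items()},open("pics/w1.json","w"))
cv2.imwrite("pics/w1.png",im[:,:,::-1]);print(s["tcp_pos"]);print(np.round(c["world_from_camera"],3))
def proj(p):
    T=np.linalg.inv(c["world_from_camera"]);K=np.array([[c["fx"],0,c["cx"]],[0,c["fy"],c["cy"]],[0,0,1]])
    return cv2.projectPoints(np.array([p],float),cv2.Rodrigues(T[:3,:3])[0],T[:3,3],K,np.array(c["dist"]))[0].ravel()
print(proj([.545,.08,.204]),proj([.545,.08,.008]))
E
```

```text
[0.54449485 0.08000929 0.28110231]
[[ 0.999 -0.035 -0.012  0.548]
 [-0.037 -0.949 -0.312  0.16 ]
 [-0.     0.312 -0.95   0.423]
 [ 0.     0.     0.     1.   ]]
[318.2937606  251.50286713] [318.1576505  195.70132044]
```

View pics/w1.png

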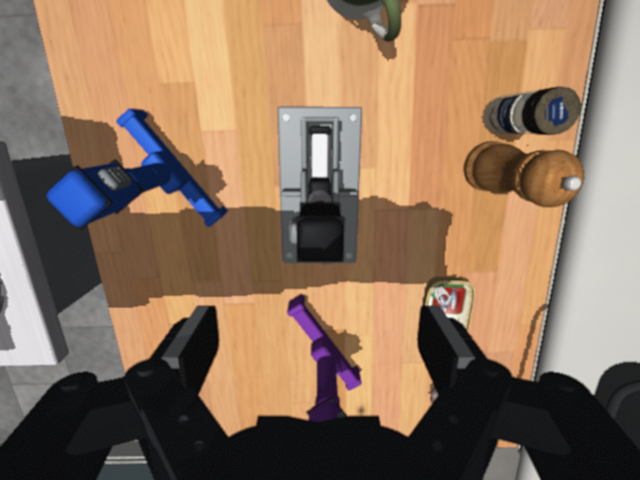

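The wrist view shows the grip just above the fingers' centre line, at about (320,240). The stand is at (278–362, 107–263), its edges nearly vertical in the image, and the purple look-alike is below at (322,350). I'll measure the stand edges and the grip's top face, and check how close purple is.

```bash
python3 - <<'E'
from h import *
import json
c=json.load(open("pics/w1.json"));im=np.load("pics/w1.npy")
a=im[100:280,265:375];A=np.clip(cv2.resize(a,None,fx=5,fy=5,interpolation=cv2.INTER_CUBIC)[100:].astype(float)*2.2+20,0,255).astype(np.uint8)
cv2.imwrite("pics/w1c.png",A[200:800,:,::-1])  # crop v = 5*(row-100)-300
for n,uv,z in[("TL",(279,107.5),.008),("TR",(361,107.5),.008),("BL",(282,263),.008),("BR",(357,263),.008),("purple a",(297,300),.03),("purple b",(354,384),.03),("blue top",(80,198),.2),("blue a",(130,113),.03),("blue b",(215,220),.03)]: print(n,onz("wrist",uv,z,c))
# purple/blue top from scene+side
for n,u,v,z in[("pur scene",349,254,.204),("blue scene",230,219,.204)]: print(n,onz("scene",(u,v),z))
print(onz("side",(340,247),.204),onz("side",(219,196),.204))
E
```

```text
TL [0.50482628 0.18148576 0.008     ]
TR [0.59661682 0.17810035 0.008     ]
BL [ 0.49533748 -0.00565749  0.008     ]
BR [ 0.59170631 -0.00920151  0.008     ]
purple a [ 0.51356384 -0.04777481  0.03      ]
purple b [ 0.5850588  -0.18036952  0.03      ]
blue top [0.39031586 0.12148403 0.2       ]
blue a [0.34720755 0.18134121 0.03      ]
blue b [0.4234212  0.06003618 0.03      ]
pur scene [ 0.54398847 -0.12614408  0.204     ]
blue scene [0.38213039 0.10891101 0.204     ]
[ 0.54541831 -0.13213822  0.204     ] [0.38013967 0.10006634 0.204     ]
```

View pics/w1c.png

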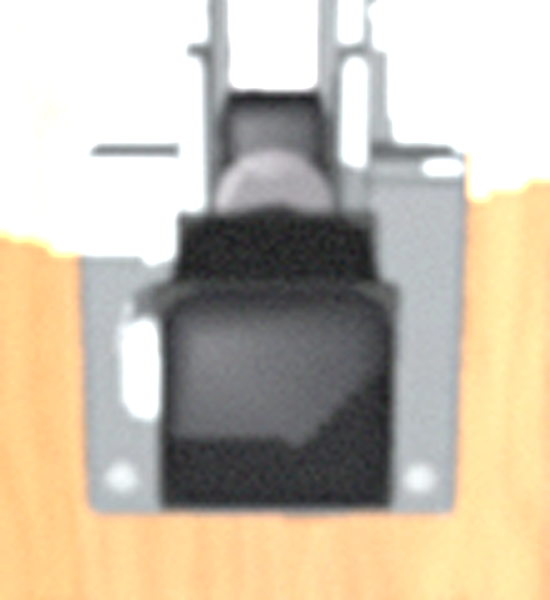

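```bash
python3 - <<'E'
from h import *
import json
from workcell import env
c=json.load(open("pics/w1.json"))
f=lambda u,v:(265+u/5,100+(v+300)/5)
for p in[(162,290),(392,290),(162,505),(392,505),(277,397)]: print(onz("wrist",f(*p),.204,c))
print("btn",onz("wrist",f(120,365),.186,c))
print(plan(env.get_state(),[.546,.085,.155],-2))
E
```

```text
[0.53227229 0.10366095 0.204     ]
[0.56215573 0.10256096 0.204     ]
[0.53061385 0.07368094 0.204     ]
[0.56173632 0.07253617 0.204     ]
[0.54670749 0.08848412 0.204     ]
btn [0.52440195 0.08822639 0.186     ]
(array([0.024, 0.007, 0.631]), array([-0.   , -0.   , -0.001]))
```

jog_arm(
  motion=[0.033,0.01,0.15,0,0,0,1,0.033,0.01,0.3,0,0,0,1,0.033,0.01,0.42,0,0,0,1,0.033,0.01,0.53,0,0,0,1,0.033,0.01,0.63,0,0,0,1,0.033,0.01,0.63,0,0,0,1,0.033,0.01,0.63,0,0,0,1],
  newtons=25,
)

```text
clock: 3.4
tcp_pos: [0.5474, 0.0865, 0.1562]
orientation: [0.0, 0.72, 0.694, 0.0]
wrist_force: [0.7, -0.0, 0.4]
finger_gap: 0.0851
grip_force: 0.0
```

jog_arm(
  motion=[0,0,0,0,0,0,0.5,0,0,0,0,0,0,0.5,0,0,0,0,0,0,0.5,0,0,0,0,0,0,0.5],
  newtons=25,
)

```text
clock: 3.9
tcp_pos: [0.5472, 0.0859, 0.1554]
orientation: [-0.0, 0.72, 0.694, 0.0]
wrist_force: [-0.4, -1.3, 0.4]
finger_gap: 0.0428
grip_force: 0.1
```

```bash
python3 - <<'E'
from workcell import *
import cv2,numpy as np
a=read_camera("wrist")[60:460,80:560];b=read_camera("side")[130:290,240:370]
b=cv2.resize(b,(320,394),interpolation=cv2.INTER_CUBIC)
o=np.zeros((400,800,3),np.uint8);o[:,:480]=a;o[:394,480:]=b
cv2.imwrite("pics/g1.png",np.clip(o[:,:,::-1]*1.5+10,0,255).astype(np.uint8))
E
```

```text
(no output)
```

View pics/g1.png

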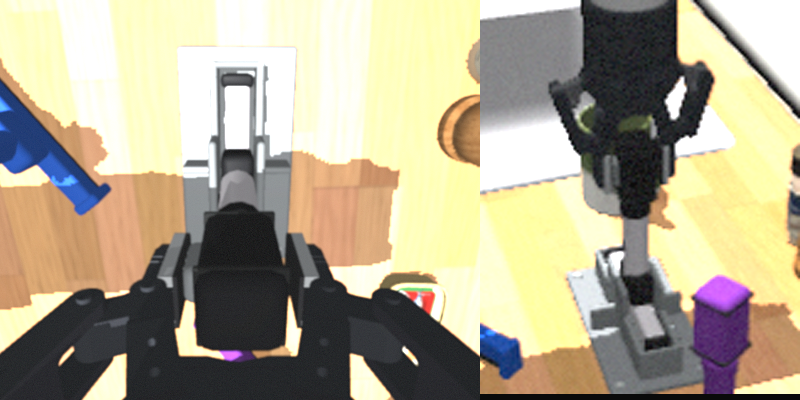

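The grip stands centred between the pads: left pad at (180,265), right pad at (300,265), grip at (200–285). Now I'll close to press the button.

jog_arm(
  motion=[0,0,0,0,0,0,0.42,0,0,0,0,0,0,0.36,0,0,0,0,0,0,0.3,0,0,0,0,0,0,0.3,0,0,0,0,0,0,0.3,0,0,0,0,0,0,0.3],
  newtons=25,
)

```text
clock: 4.75
tcp_pos: [0.5471, 0.0859, 0.1555]
orientation: [-0.0, 0.72, 0.694, 0.0]
wrist_force: [-2.8, 0.3, 4.7]
finger_gap: 0.0316
grip_force: 25.1
```

jog_arm(
  motion=[0,0,-0.02,0,0,0,0.3,0,0,-0.04,0,0,0,0.3,0,0,-0.06,0,0,0,0.3,0,0,-0.08,0,0,0,0.3,0,0,-0.1,0,0,0,0.3,0,0,-0.12,0,0,0,0.3,0,0,-0.14,0,0,0,0.3,0,0,-0.16,0,0,0,0.3,0,0,-0.18,0,0,0,0.3,0,0,-0.2,0,0,0,0.3,0,0,-0.2,0,0,0,0.3],
)

```text
clock: 6.12
tcp_pos: [0.5473, 0.0859, 0.1959]
orientation: [0.0, 0.72, 0.694, 0.0]
wrist_force: [-0.4, -0.3, 0.6]
finger_gap: 0.0315
grip_force: 25.5
```

jog_arm(
  motion=[0,0,-0.02,0,0,0,0.3,0,0,-0.04,0,0,0,0.3,0,0,-0.06,0,0,0,0.3,0,0,-0.08,0,0,0,0.3,0,0,-0.1,0,0,0,0.3,0,0,-0.12,0,0,0,0.3,0,0,-0.14,0,0,0,0.3,0,0,-0.16,0,0,0,0.3,0,0,-0.18,0,0,0,0.3,0,0,-0.18,0,0,0,0.3],
)

```text
clock: 7.38
tcp_pos: [0.5473, 0.0859, 0.2319]
orientation: [0.0, 0.72, 0.694, 0.0]
wrist_force: [0.2, -0.2, 0.4]
finger_gap: 0.0316
grip_force: 25.5
```

```bash
python3 - <<'E'
from workcell import *
import cv2,numpy as np
a=read_camera("scene")[140:300,250:350];b=read_camera("side")[130:290,250:350]
o=np.hstack([cv2.resize(i,(375,600),interpolation=cv2.INTER_CUBIC) for i in(a,b)])
cv2.imwrite("pics/g2.png",np.clip(o[:,:,::-1]*1.5+10,0,255).astype(np.uint8));print(env.get_state()["wrist_force"],env.get_state()["tcp_pos"])
E
```

```text
[ 0.19273685 -0.51378856  0.88396082] [0.54730961 0.08593316 0.23162868]
```

View pics/g2.png

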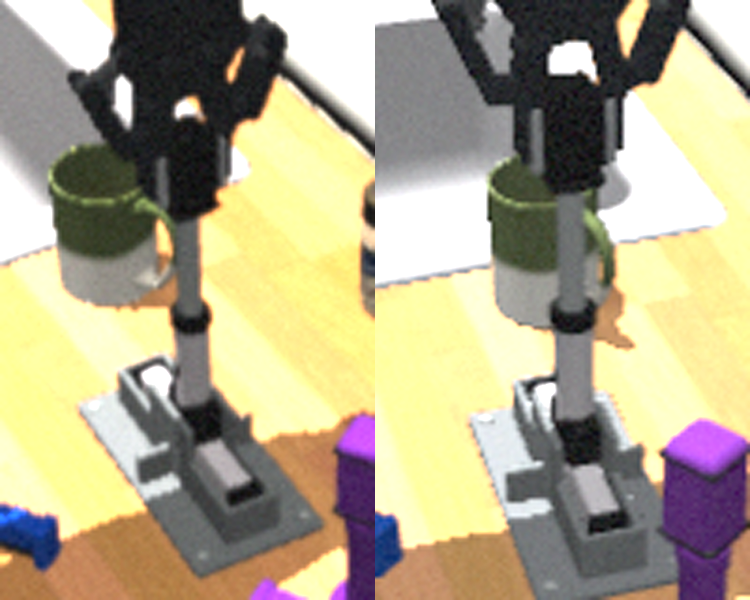

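The telescope has slid out about 76 mm and the head is still seated in the stand. Next I'll creep to the end stop.

jog_arm(
  motion=[0,0,-0.01,0,0,0,0.3,0,0,-0.02,0,0,0,0.3,0,0,-0.02,0,0,0,0.3],
)

```text
clock: 7.85
tcp_pos: [0.5473, 0.0859, 0.2355]
orientation: [0.0, 0.72, 0.694, 0.0]
wrist_force: [0.8, 0.5, 0.1]
finger_gap: 0.0317
grip_force: 25.4
```

jog_arm(
  motion=[0,0,-0.005,0,0,0,0.3,0,0,-0.005,0,0,0,0.3],
)

```text
clock: 8.1
tcp_pos: [0.5467, 0.0859, 0.2358]
orientation: [-0.0, 0.72, 0.694, -0.0]
wrist_force: [0.6, -1.4, -3.2]
finger_gap: 0.0317
grip_force: 25.2
```

The force has dropped by about 3 N, so the end stop is reached. Releasing the button now.

jog_arm(
  motion=[0,0,0,0,0,0,0.4,0,0,0,0,0,0,0.5,0,0,0,0,0,0,0.65,0,0,0,0,0,0,0.8,0,0,0,0,0,0,0.8,0,0,0,0,0,0,0.8],
)

```text
clock: 8.85
tcp_pos: [0.5472, 0.0859, 0.2364]
orientation: [0.0, 0.72, 0.694, 0.0]
wrist_force: [0.3, 0.5, -0.1]
finger_gap: 0.0681
grip_force: 0.0
```

```bash
python3 - <<'E'
from workcell import *
import cv2,numpy as np
a=read_camera("scene")[140:240,260:340];b=read_camera("side")[120:220,260:340]
c=read_camera("wrist")[200:450,160:480]
o=np.hstack([cv2.resize(i,(240,300),interpolation=cv2.INTER_CUBIC) for i in(a,b)]+[c[:,:].copy() if 0 else cv2.resize(c,(320,300))])
cv2.imwrite("pics/g3.png",np.clip(o[:,:,::-1]*1.8+15,0,255).astype(np.uint8))
s=env.get_state();print(s["wrist_force"],s["joint_pos"])
E
```

```text
[-0.86518167  0.59296817 -0.31858911] [1.07115104e-02 2.70550114e-01 7.07418013e-05 1.30026794e+00
 8.15562300e-05 1.61925414e+00]
```

View pics/g3.png

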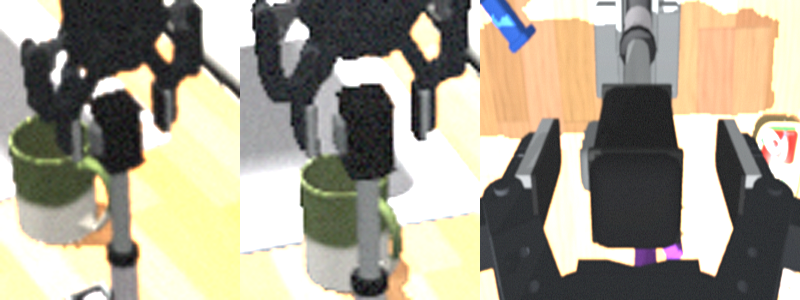

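The pads are clear and the grey button stands proud on the left face, so the handle should be locked at full extension. Next I'll rise, turn 90° and take the plain y faces.

jog_arm(
  motion=[0,0,-0.1,0,0,0,1,0,0,-0.25,0,0,0,1,0.006,0,-0.4,0,0,0,1,0.006,0,-0.4,0,0,-0.11,1,0.006,0,-0.4,0,0,-0.22,1,0.006,0,-0.4,0,0,-0.33,1,0.006,0,-0.4,0,0,-0.44,1,0.006,0,-0.4,0,0,-0.55,1,0.006,0,-0.4,0,0,-0.66,1,0.006,0,-0.4,0,0,-0.77,1,0.006,0,-0.4,0,0,-0.88,1,0.006,0,-0.4,0,0,-1,1],
)

```text
clock: 10.5
tcp_pos: [0.5472, 0.0871, 0.3163]
orientation: [-0.0, 0.016, 1.0, 0.0]
wrist_force: [0.4, -0.1, 0.6]
finger_gap: 0.0857
grip_force: 0.0
```

jog_arm(
  motion=[0,0,0,0,0,0,1,0,0,0,0,0,0,1],
)

```text
clock: 10.75
tcp_pos: [0.5472, 0.0871, 0.3163]
orientation: [0.0, 0.021, 1.0, 0.0]
wrist_force: [-0.2, -0.1, 0.0]
finger_gap: 0.0854
grip_force: 0.0
```

```bash
python3 - <<'E'
from h import *
from workcell import *
s=env.get_state();print(s["clock"],s["tcp_pos"]);print(plan(s,[.547,.087,.2355],88))
E
```

```text
10.75 [0.54721526 0.08710864 0.31628751]
(array([ 0.001, -0.001,  0.404]), array([ 0.   ,  0.   , -0.004]))
```

jog_arm(
  motion=[0,0,0.1,0,0,0,1,0,0,0.2,0,0,0,1,0,0,0.3,0,0,0,1,0,0,0.36,0,0,0,1,0,0,0.4,0,0,0,1,0,0,0.4,0,0,0,1,0,0,0.4,0,0,0,0.7,0,0,0.4,0,0,0,0.5,0,0,0.4,0,0,0,0.5],
  newtons=40,
)

```text
clock: 11.88
tcp_pos: [0.5475, 0.0871, 0.2367]
orientation: [0.0, 0.019, 1.0, 0.0]
wrist_force: [-0.3, -0.1, -0.2]
finger_gap: 0.0429
grip_force: 0.0
```

jog_arm(
  motion=[0,0,0,0,0,0,0.43,0,0,0,0,0,0,0.38,0,0,0,0,0,0,0.3,0,0,0,0,0,0,0.3,0,0,0,0,0,0,0.3,0,0,0,0,0,0,0.3],
)

```text
clock: 12.62
tcp_pos: [0.5472, 0.0869, 0.2363]
orientation: [0.0, 0.019, 1.0, -0.0]
wrist_force: [-0.1, -1.9, 0.1]
finger_gap: 0.0316
grip_force: 41.5
```

jog_arm(
  motion=[0,0,-0.01,0,0,0,0.3,0,0,-0.03,0,0,0,0.3,0,0,-0.05,0,0,0,0.3,0,0,-0.05,0,0,0,0.3],
)

```text
clock: 13.12
tcp_pos: [0.5474, 0.0873, 0.2466]
orientation: [0.0, 0.019, 1.0, 0.0]
wrist_force: [0.8, -0.2, -2.3]
finger_gap: 0.0313
grip_force: 41.0
```

```bash
python3 - <<'E'
from workcell import *
import cv2,numpy as np
a=read_camera("scene")[140:300,250:350];b=read_camera("side")[130:290,250:350]
o=np.hstack([cv2.resize(i,(375,600),interpolation=cv2.INTER_CUBIC) for i in(a,b)])
cv2.imwrite("pics/g4.png",np.clip(o[:,:,::-1]*1.5+10,0,255).astype(np.uint8));print(env.get_state()["wrist_force"],env.get_state()["ft_torque"])
E
```

```text
[ 0.41118138  0.63072743 -3.96167468] [-0.04788268  0.04583216 -0.00038191]
```

View pics/g4.png

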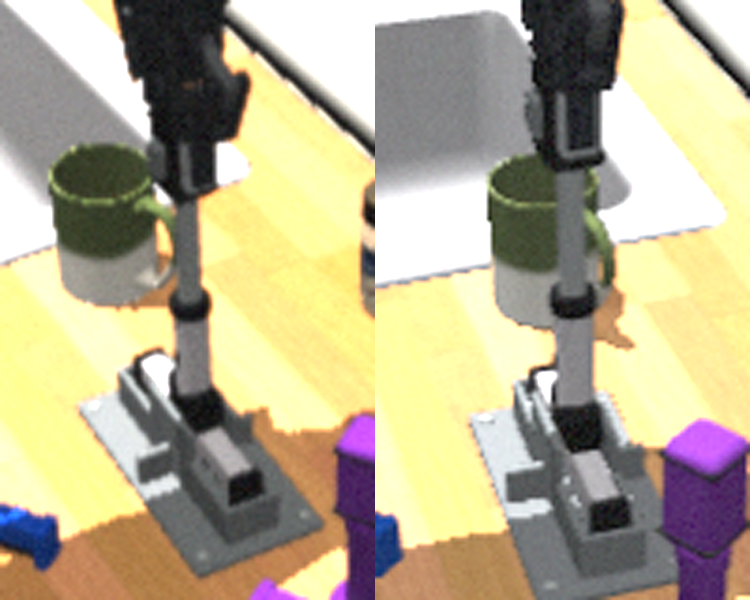

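The head is rising with the grip by about 10 mm, the button is still out, and the wrist carries about 4 N, so the handle is locked. Now lifting clear.

jog_arm(
  motion=[0,0,-0.03,0,0,0,0.3,0,0,-0.08,0,0,0,0.3,0,0,-0.13,0,0,0,0.3,0,0,-0.18,0,0,0,0.3,0,0,-0.23,0,0,0,0.3,0,0,-0.28,0,0,0,0.3,0,0,-0.33,0,0,0,0.3,0,0,-0.37,0,0,0,0.3,0,0,-0.4,0,0,0,0.3,0,0,-0.42,0,0,0,0.3,0,0,-0.42,0,0,0,0.3,0,0,-0.42,0,0,0,0.3],
)

```text
clock: 14.72
tcp_pos: [0.5471, 0.0871, 0.33]
orientation: [-0.0, 0.019, 1.0, 0.0]
wrist_force: [0.2, -0.1, -3.4]
finger_gap: 0.0314
grip_force: 41.0
```

jog_arm(
  motion=[0,0,0,0,0,0,0.3,0,0,0,0,0,0,0.3,0,0,0,0,0,0,0.3,0,0,0,0,0,0,0.3],
)

```text
clock: 15.22
tcp_pos: [0.5472, 0.0871, 0.3303]
orientation: [0.0, 0.019, 1.0, 0.0]
wrist_force: [-0.2, -0.4, -3.0]
finger_gap: 0.0313
grip_force: 41.0
```

```bash
python3 - <<'E'
from workcell import *
import cv2,numpy as np
a=read_camera("scene")[110:300,240:360];b=read_camera("side")[100:290,240:360]
o=np.hstack([cv2.resize(i,(375,594),interpolation=cv2.INTER_CUBIC) for i in(a,b)])
cv2.imwrite("pics/g5.png",np.clip(o[:,:,::-1]*1.5+10,0,255).astype(np.uint8));print(env.get_state()["wrist_force"],env.get_state()["ft_torque"])
E
```

```text
[-1.46844099 -0.17740317 -4.38239018] [ 0.03284995 -0.01645622  0.02383324]
```

View pics/g5.png

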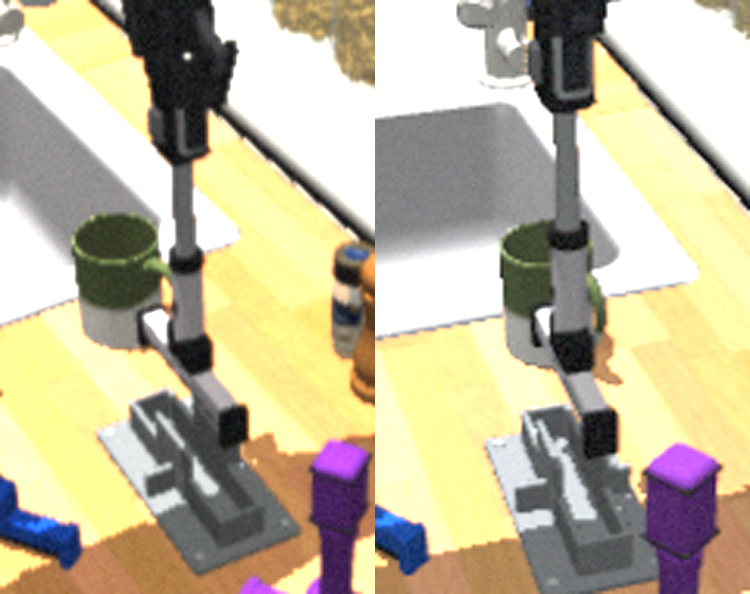

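The squeegee hangs upright and fully extended, with its head clear above the stand: foot at about z = 0.10 m, cheeks at 0.065 m. Handing in.

```bash
python3 -c "
from workcell import env
print(env.hand_in())"
```

```text
the job is handed in; nothing more can be done
None
```

The squeegee was extended to the second stop and locked, then lifted upright out of the stand by the plain faces of the grip. It was held still with its head about 35 mm above the guide cheeks, and I handed the job in at about 15 s on the robot's clock; no verdict came back.

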